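# Load the staining kit tray, tallest part last

## Task

Load the kit tray for staining by sliding the parts into its lane through the open end, tallest last. First tip the timer, which stands on edge, onto its back so that its keys face up and slide it under the strap to the closed end; then slide the specimen jar in upright against it, then the tall reagent bottle upright, and finally swing the tray's gate fully shut behind them. Leave the other things on the bench where they are.

Things in the scene. Friction and masses are not known exactly. Their poses are not given: they have to be found in the camera images.
- kit_tray: bare aluminium kit tray fixed to the bench: one straight lane, 84 mm wide, 218 mm long inside, floor 2 mm thick, walls 40 mm high and 5 mm thick. Origin at the lane's centre at bench height; +y runs along the lane from the open mouth to the closed end, +x to the side far from the robot, z up. Behind the tray and all the parts the instrument's front stands upright at x = 0.605 m, up to 0.17 m high
- lane_mouth (a point): centre of the lane's open mouth, on its floor; axes as the tray's. A ramp 34 mm long rises from the bench to it, and a 34 mm long guide wing flares outwards from the +x wall
- lane_end (a point): foot of the closed end wall's inner face, on the lane's centre line and floor; axes as the tray's. A flat dark strap 16 mm wide crosses the lane 17 to 33 mm from this wall, its underside 42 mm above the bench: only the lying timer fits under it
- gate (a joint): angle of the gate: 0 = shut across the mouth, grows as it opens outwards, to 2.2; starts open at 1.45 to 1.8, turns easily and stays where it is left. The gate is an aluminium leaf 88 mm long, 4 mm thick, from 11 to 41 mm above the bench, hinged at the end of the tray's -x wall (towards the robot)
- gate_hinge (a point): point on the gate's upright hinge axis, 26 mm above the bench; axes as the tray's
- gate_edge (a point): point near the gate's free edge, 82 mm from the hinge, 26 mm above the bench. The leaf's outer face (its -y side) looks away from the lane when shut and towards the robot when open
- timer_center (a point): centre of the white timer, 64 (x) x 68 (y) x 23 mm (z; 26 over the keys), 0.06 kg; +z points out of the face with the keys. At the start it stands on a 64 mm edge, +y up, its face turned away from the tray's mouth: tipped towards the tray it lands on its back, face up, 68 mm side along its fall
- jar_center (a point): centre of the white specimen jar with screw lid, upright, 69 mm high, 57 mm across the body, 62 mm across the lid (top 13 mm), about 0.09 kg; z axis up
- bottle_center (a point): centre of the tall brown reagent bottle with white cap, upright, 136 mm high, 72 mm across, about 0.26 kg, centre 68 mm above its foot; z axis up
- marker: bystander: pen-like marker lying on the bench, 124 mm long (its y axis), 15 mm thick; origin under its centre
- small_bottle: bystander: small white reagent bottle with blue cap, 52 mm across, 89 mm high; not part of the kit; origin under its centre
- note_pad: bystander: block of notes 76 x 101 x 10 mm; origin under its centre
- forceps: bystander: slim steel forceps lying on the bench, 131 mm long (its y axis), 12 mm wide, 9 mm thick; origin under its centre

How it is judged:
By the outcome, as a careful person would: the job done as asked, in the order asked, and still so for the second after the job is handed in, with the robot touching nothing.
It also fails if it takes over 72 s, if anything falls off the work surface, if the arm or the gripper's body presses on something with over 40 N, if the wrist force passes 120 N, or if a joint passes its speed limit or range.

## Robot

A 7-joint arm with a two-finger parallel gripper is mounted at the origin on a cart in front of the work surface, level with it; the furniture and walls round the work are solid. World frame = base frame: x ahead of the robot, y to its left, z up, the work surface at z = 0. Lengths are in m, angles in rad, forces in N, time in s.
With the tool pointing down it reaches from about 0.4 to 0.9 m from the base axis. Payload 5.5 kg.
Tool frame: the origin (TCP) lies on the front face of the gripper's body, between the roots of the fingers; the fingertips stand 66 mm ahead of it and the grasp point (between the pads) lies 47 mm ahead of it; z points along the fingers, y is the line along which they close (so a half turn about z gives the same grasp; the last joint's range is limited). The gripper opens to 92 mm and grips with 3 to 60 N. Pads are 19 mm wide; open, the fingers measure 130 mm over their backs; the gripper's body (75 mm by 190 mm) begins 47 mm behind the grasp point.
Start: joints at [1.406, 0.501, -0.427, 1.55, 0.221, 1.138, -0.21], TCP at [0.27, -0.591, 0.292] pointing down, gripper open.
Joint ranges: [-2.88, 2.88], [-0.31, 2.03], [-1.54, 1.56], [0.2, 2.42], [-1.41, 4.55], [0.19, 2.02], [-2.57, 2.57]. Speed limits (rad/s): [2.57, 2.57, 3.14, 3.14, 3.14, 3.14, 3.14].

## Interface

Orientations are given as a rotation vector (axis times angle).
In Python, from workcell import env, optics, order, models gives the robot as it stands.
- The arm moves only by the tool jog_arm, never from a script. Its argument "steps" is a list of rows, each a list of 5 numbers: the shift along the tool's x, y, z in mm, then the turn about the tool's z in rad, then the closure, from -1 (fully open) to 1 (shut). A call has exactly 8 rows; each row shifts and turns the commanded pose from where the row before left it, along the tool's axes as they then stand; what a row does not reach is not made up. A row lasts 1/10 s, in which the tool goes at most 50 mm and 8.59 degrees, less where a joint would pass 70% of its speed; a pose out of reach is approached as far as the arm can. A call with a gripper value outside its range is refused whole. The fingers move at their own pace and stop on an object; the grip force is fixed at half the most. Time passes only in rows, so rows that do not move let the fingers close, or fill a call up. It gives the time, the measured TCP pose, the force, the opening and the grip force at its end, in the units of the state.
- env.get_obs(): the state, without advancing time (a new reading comes with each control period).
- optics.snapshot(name): name is "side" or "top" or "wrist"; returns a dict with "frame" (480x640x3 uint8, red, green, blue), "range_z" (480x640 float32, m along the optical axis (not along the pixel's ray), 0 where there is no reading), "mtx" (3x3 intrinsics, pixels), "xyz" and "rotation" of the camera in the world. Camera axes: x right, y down, z forward; pixel columns grow to the right and rows downward; lengths in m; the calibration is good to about 2 mm. A picture is of the moment at which its call begins.
- order.hand_in(): hands the job in; it is judged then, once.
Trained networks look in a picture, given as the dict that the camera call returned (one of the last four; its "shot" number tells which), for a name from the list of things; names that differ only in an ending like _2 or _b are one class to them, and where a whole thing is asked for, a point or a joint stands for the part that bears it (a point fixed in the world has none). Each returns a list of dicts, best first, with "confidence" (0 to 1); they miss things now and then, are a little off and sometimes report something else, mostly with a low value. They report only what shows in the picture. A call takes as long as a camera call.
- models.cut_out(picture, target): "region" (480x640 bool, what is visible of it) and "rect" ([left, top, width, height] in pixels, round what is visible of it).
The state is a dict: "time_s": time; "qpos": joint angles; "dq": joint speeds; "joint_efforts": joint torques, N m; "tool_pos": TCP position; "eef_rot": TCP orientation; "force": force on the tool from outside, world axes, zero at the start; "wrist_torque": the same for the moment, N m; "grip_width": finger opening in m; "gripper_force": force on a finger pad.
Only numpy, scipy, OpenCV 4.12 (cv2) and the standard library are available. Lean on these libraries where they do the work, as an engineer would, in place of code of your own. Each camera call takes 0.05 s, during which the arm holds its last target. There are 200 camera calls.

## Working session

There is one attempt and no reset: what is moved stays moved. The work goes in short steps, Python scripts to look and compute and a tool call to move; the robot and the scene stay as the last step left them, time stands still between calls to the robot, and variables do not carry over. Pictures are saved under pics/ and viewed, at most 11 in all, crops included, and the job is handed in when it is done.

Besides the shell and the picture viewer there is one more tool, called after ">>>" as name([rows], argument=value, ...), one row to a line, values as JSON. jog_arm: Moves the arm, as the interface text tells. Its arguments: {"type":"object","properties":{"steps":{"type":"array"}},"required":["steps"]}

```bash
ls; mkdir -p pics
cat > h.py <<'E'
from workcell import env, optics, order, models
import numpy as np, cv2
from scipy.spatial.transform import Rotation as R
def snap(n):
    return optics.snapshot(n)
def pts(p,mask):
    v,u=np.nonzero(mask&(p["range_z"]>0)); z=p["range_z"][v,u]; K=np.array(p["mtx"])
    c=np.stack([(u-K[0,2])/K[0,0]*z,(v-K[1,2])/K[1,1]*z,z],1)
    return c@rot(p).T+np.array(p["xyz"])
def rot(p):
    r=np.array(p["rotation"]); return r if r.shape==(3,3) else R.from_rotvec(r).as_matrix()
def find(p,t,k=1):
    out=models.cut_out(p,t)
    for d in out[:k]:
        q=pts(p,d["region"])
        if len(q)>5: print(t,round(d["confidence"],2),d["rect"],"n",len(q),"min",np.percentile(q,2,axis=0).round(3),"med",np.median(q,0).round(3),"max",np.percentile(q,98,axis=0).round(3))
        else: print(t,d["confidence"],d["rect"],"nopts")
    if not out: print(t,"none")
    return out
def save(p,f): cv2.imwrite("pics/"+f,cv2.cvtColor(p["frame"],cv2.COLOR_RGB2BGR))
E
python3 - <<'E'
from h import *
o=env.get_obs(); print(o["tool_pos"],o["eef_rot"],o["grip_width"],R.from_rotvec(o["eef_rot"]).as_matrix().round(3))
for n in ["top","side"]:
    p=snap(n); save(p,n+"0.png"); print(n,p["xyz"],np.array(p["rotation"]).round(3).tolist())
    for t in ["kit_tray","gate","timer_center","jar_center","bottle_center","marker","small_bottle","note_pad","forceps"]: find(p,t)
E
```

```text
pics
[ 0.26935819 -0.59091987  0.29115007] [-3.06805389e+00 -6.66534125e-01  5.94991109e-04] 0.09175447592206365 [[ 0.91   0.415 -0.001]
 [ 0.415 -0.91   0.002]
 [ 0.    -0.002 -1.   ]]
top [ 0.14286502 -0.00716962  1.8888596 ] [-2.12, 2.134, -0.225]
kit_tray 0.86 [198.6, 220.4, 97.5, 44.8] n 2788 min [ 0.443  0.108 -0.009] med [0.499 0.232 0.003] max [0.55  0.352 0.047]
gate 0.66 [268.4, 259.2, 27.7, 5.3] n 79 min [0.441 0.045 0.011] med [0.451 0.084 0.035] max [0.458 0.13  0.05 ]
timer_center 0.69 [323.9, 245.4, 9.8, 22.8] n 202 min [ 0.424 -0.063 -0.006] med [ 0.45  -0.046  0.064] max [ 0.486 -0.035  0.075]
jar_center 0.55 [387.5, 233.0, 20.9, 19.5] n 324 min [ 0.461 -0.28   0.016] med [ 0.486 -0.251  0.067] max [ 0.513 -0.226  0.077]
bottle_center 0.91 [441.0, 221.2, 27.9, 28.6] n 590 min [ 0.483 -0.464  0.011] med [ 0.508 -0.425  0.099] max [ 0.547 -0.4    0.141]
marker 0.45 [342.0, 215.8, 35.1, 6.6] n 161 min [ 0.575 -0.206 -0.   ] med [ 0.581 -0.149  0.011] max [ 0.59  -0.092  0.022]
small_bottle 0.88 [145.2, 211.5, 19.8, 21.0] n 324 min [ 0.545  0.467 -0.001] med [0.563 0.485
[... 674 characters left out ...]
0.452 -0.039  0.042] max [ 0.487 -0.034  0.07 ]
jar_center 0.71 [351.0, 192.5, 24.3, 28.6] n 443 min [ 0.465 -0.276  0.004] med [ 0.486 -0.236  0.061] max [ 0.516 -0.222  0.072]
bottle_center 0.77 [370.3, 145.2, 20.1, 42.3] n 725 min [ 0.487 -0.445  0.008] med [ 0.512 -0.413  0.077] max [ 0.549 -0.398  0.137]
marker 0.68 [306.4, 210.6, 25.1, 25.3] n 121 min [ 0.577 -0.206  0.005] med [ 0.583 -0.145  0.012] max [ 0.59  -0.086  0.017]
small_bottle 0.79 [163.3, 355.2, 30.3, 35.4] n 690 min [0.546 0.475 0.01 ] med [0.559 0.502 0.061] max [0.582 0.519 0.09 ]
note_pad none
forceps 0.48 [379.2, 190.7, 19.4, 22.3] n 113 min [ 0.434 -0.408 -0.004] med [ 0.442 -0.347  0.005] max [ 0.451 -0.279  0.013]
```

Run:
```python
import cv2,numpy as np
a=cv2.imread("pics/top0.png")[190:290,130:520]; b=cv2.imread("pics/side0.png")[120:410,150:450]
a=cv2.resize(a,(780,200)); b=cv2.resize(b,(414,400))
c=np.zeros((600,780,3),np.uint8); c[:200]=a; c[200:,:414]=b; cv2.imwrite("pics/v0.png",c)
```

```text
(no output)
```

View pics/v0.png

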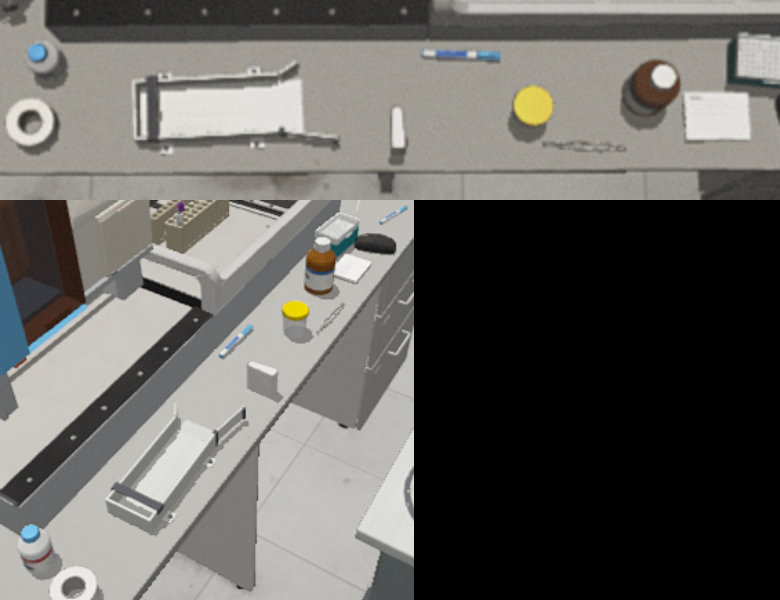

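The top and side views agree: the tray is at y 0.11–0.35, the gate is open along its −x side, and the timer stands at about (0.456, −0.047), the jar at (0.487, −0.25) and the bottle at (0.515, −0.425). Next I square up the tool and move towards the timer.

>>> jog_arm([
  [0,0,0,0.143,-1],
  [0,0,0,0.143,-1],
  [0,0,0,0.142,-1],
  [20,-40,0,0,-1],
  [20,-40,0,0,-1],
  [20,-40,0,0,-1],
  [20,-40,0,0,-1],
  [20,-40,0,0,-1],
])

```text
time_s: 1.8
tool_pos: [0.3704, -0.3898, 0.2925]
eef_rot: [3.141, -0.0, 0.001]
force: [0.1, 0.0, 0.5]
grip_width: 0.0919
gripper_force: 0.0
```

>>> jog_arm([
  [20,-45,0,0,-1],
  [20,-45,0,0,-1],
  [20,-45,0,0,-1],
  [20,-45,0,0,-1],
  [10,-45,0,0,-1],
  [0,-45,0,0,-1],
  [0,-45,0,0,-1],
  [0,-20,0,0,-1],
])

```text
time_s: 2.6
tool_pos: [0.4597, -0.0517, 0.2927]
eef_rot: [-3.141, -0.009, -0.001]
force: [0.2, 0.6, 0.4]
grip_width: 0.0915
gripper_force: 0.0
```

Run:
```python
from h import *
p=snap("wrist"); save(p,"w1.png"); print(p["xyz"],rot(p).round(2).tolist())
find(p,"timer_center");g=find(p,"gate");find(p,"kit_tray")
```

```text
[ 0.5326097  -0.05190351  0.38498638] [[0.0, -0.96, -0.27], [-1.0, -0.0, -0.0], [-0.0, 0.27, -0.96]]
timer_center 0.77 [303.6, 174.8, 32.1, 88.5] n 2173 min [ 0.428 -0.061  0.019] med [ 0.458 -0.048  0.067] max [ 0.49  -0.038  0.069]
gate 0.94 [104.5, 203.3, 113.7, 35.0] n 1566 min [0.442 0.042 0.   ] med [0.455 0.087 0.035] max [0.464 0.129 0.042]
kit_tray 0.58 [2.9, 80.3, 216.5, 155.7] n 19798 min [ 0.449  0.063 -0.   ] med [0.5   0.164 0.002] max [0.562 0.238 0.041]
```

View pics/w1.png

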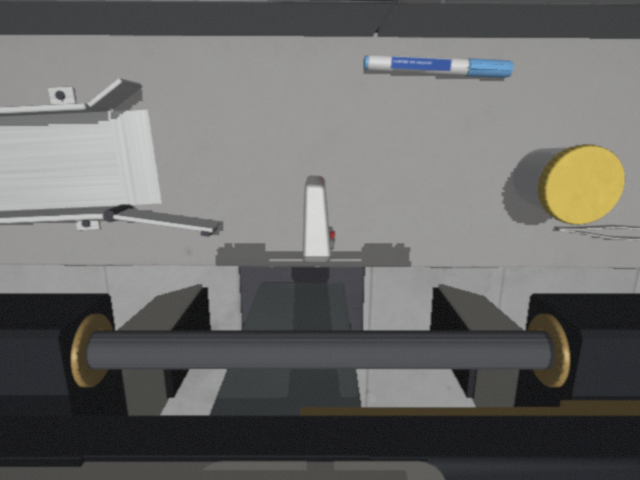

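The wrist view shows the timer at (317, 215) with its keys to the right (−y). The tray mouth is at about x = 155 and the gate leaf runs from (110, 212) to (220, 230). Next I fit the tray axes and the timer yaw.

Run:
```python
from h import *
p=snap("wrist")
m=np.ones((480,640),bool); m[290:]=0; q=pts(p,m); 
w=q[(q[:,2]>.036)&(q[:,2]<.046)&(q[:,1]>.13)&(q[:,0]>.42)&(q[:,0]<.58)]
for lo,hi in[(.42,.475),(.52,.58)]:
    s=w[(w[:,0]>lo)&(w[:,0]<hi)]
    s=s[s[:,1]>(.135 if lo<.5 else .16)]
    f=np.polyfit(s[:,1],s[:,0],1); print("wall x=",f[1].round(4),"+",f[0].round(4),"y",len(s),s.min(0).round(3),s.max(0).round(3), "std",np.std(s[:,0]-np.polyval(f,s[:,1])).round(4))
g=q[(q[:,2]>.034)&(q[:,2]<.046)&(q[:,1]>.03)&(q[:,1]<.125)&(q[:,0]<.48)]
f=np.polyfit(g[:,1],g[:,0],1);print("gate",f,g.min(0),g.max(0))
t=q[(q[:,2]>.062)&(q[:,2]<.08)&(abs(q[:,1]+.05)<.04)]
r=cv2.minAreaRect((t[:,:2]*1000).astype(np.float32));print("timer",r,t[:,2].mean())
```

```text
wall x= 0.466 + -0.0498 y 594 [0.452 0.135 0.036] [0.461 0.218 0.042] std 0.0015
wall x= 0.5548 + -0.0515 y 322 [0.543 0.16  0.036] [0.549 0.199 0.042] std 0.0015
gate [0.15818823 0.44021933] [0.44172765 0.04061441 0.03400325] [0.46397138 0.12495721 0.04281377]
timer ((515.893310546875, -50.14997100830078), (179.4242706298828, 79.98229217529297), 0.09338986128568649) 0.06829606520009249
```

>>> jog_arm([
  [0,-2,0,-0.05,-1],
  [0,0,45,0,-1],
  [0,0,45,0,-1],
  [0,0,45,0,-1],
  [0,0,40,0,-1],
  [0,0,25,0,-1],
  [0,0,0,0,0.8],
  [0,0,0,0,0.8],
])

```text
time_s: 3.65
tool_pos: [0.4599, -0.0554, 0.0922]
eef_rot: [-3.141, -0.076, 0.001]
force: [0.7, -0.3, 0.1]
grip_width: 0.0801
gripper_force: 0.0
```

>>> jog_arm([
  [0,0,0,0,0.8],
  [0,0,0,0,0.8],
  [0,0,0,0,0.8],
  [0,0,-6,0,0.8],
  [20,0,0,0,0.8],
  [20,0,0,0,0.8],
  [13,0,0,0,0.8],
  [0,0,0,0,0.8],
])

```text
time_s: 4.45
tool_pos: [0.515, -0.0516, 0.0993]
eef_rot: [-3.14, -0.078, -0.005]
force: [-0.0, 0.9, 0.0]
grip_width: 0.0167
gripper_force: 0.0
```

Run:
```python
from h import *
o=env.get_obs(); print(o["grip_width"],o["gripper_force"])
for n in("top","side"):
    p=snap(n); find(p,"timer_center")
```

```text
0.01665994251085676 0.0
timer_center 0.53 [327.0, 243.5, 7.4, 24.4] n 144 min [ 0.424 -0.058  0.02 ] med [ 0.446 -0.046  0.065] max [ 0.48  -0.037  0.076]
timer_center 0.82 [329.7, 237.6, 18.4, 28.2] n 410 min [ 0.428 -0.052  0.005] med [ 0.455 -0.038  0.044] max [ 0.488 -0.034  0.069]
```

>>> jog_arm([
  [0,-2,0,0,-0.3],
  [0,0,0,0,-0.3],
  [0,0,0,0,-0.3],
  [0,0,0,0,-0.3],
  [0,0,7,0,-0.3],
  [-20,0,0,0,-0.3],
  [-20,0,0,0,-0.3],
  [-15,0,0,0,-0.3],
])

```text
time_s: 5.45
tool_pos: [0.4561, -0.0526, 0.0905]
eef_rot: [-3.14, -0.078, 0.002]
force: [-0.0, -0.1, 0.0]
grip_width: 0.0594
gripper_force: 0.0
```

>>> jog_arm([
  [0,0,0,0,0.8],
  [0,0,0,0,0.8],
  [0,0,0,0,0.8],
  [0,0,0,0,0.8],
  [0,0,0,0,0.8],
  [0,0,0,0,0.8],
  [0,0,0,0,0.8],
  [0,0,0,0,0.8],
])

```text
time_s: 6.25
tool_pos: [0.4579, -0.0525, 0.0913]
eef_rot: [-3.141, -0.078, -0.0]
force: [-0.0, 0.1, -0.1]
grip_width: 0.0204
gripper_force: 29.9
```

>>> jog_arm([
  [0,0,-5,0,0.8],
  [18,0,0,0,0.8],
  [18,0,0,0,0.8],
  [18,0,0,0,0.8],
  [0,0,0,0,0.8],
  [0,0,5,0,0.8],
  [0,0,0,0,0.8],
  [0,0,0,0,-1],
])

```text
time_s: 7.05
tool_pos: [0.5105, -0.05, 0.091]
eef_rot: [3.14, 0.078, -0.002]
force: [0.7, -0.1, -0.1]
grip_width: 0.0248
gripper_force: 0.0
```

>>> jog_arm([
  [0,0,0,0,-1],
  [0,0,0,0,-1],
  [0,0,0,0,-1],
  [0,0,0,0,-1],
  [0,0,-6,0,-1],
  [0,0,-6,0,-1],
  [0,0,-6,0,-1],
  [0,0,-5,0,-1],
])

```text
time_s: 7.85
tool_pos: [0.5119, -0.0499, 0.1151]
eef_rot: [3.14, 0.078, 0.001]
force: [-0.2, -0.4, 0.2]
grip_width: 0.0876
gripper_force: 0.0
```

>>> jog_arm([
  [0,-12,0,0,-1],
  [0,-12,0,0,-1],
  [0,-8,0,0,-1],
  [0,-6,0,0,-1],
  [0,-6,0,0,-1],
  [0,-6,0,0,-1],
  [0,-6,0,0,-1],
  [0,-4,0,0,-1],
])

```text
time_s: 8.65
tool_pos: [0.5086, 0.0107, 0.1142]
eef_rot: [-3.14, -0.079, 0.0]
force: [0.3, 0.2, 0.1]
grip_width: 0.0919
gripper_force: 0.0
```

Run:
```python
from h import *
for n in("top","side"):
    p=snap(n); find(p,"timer_center")
```

```text
timer_center 0.28 [473.3, 236.5, 32.0, 25.7] n 783 min [ 0.447 -0.595 -0.002] med [ 0.482 -0.546  0.008] max [ 0.52  -0.497  0.018]
timer_center 0.72 [310.1, 246.2, 24.9, 27.5] n 407 min [ 0.479 -0.057 -0.002] med [ 0.497 -0.002  0.019] max [0.527 0.03  0.027]
```

>>> jog_arm([
  [0,0,-20,0,1],
  [0,30,-30,0,1],
  [0,40,-30,0,1],
  [0,35,-30,0,1],
  [0,0,0,0,1],
  [0,0,0,0,1],
  [0,0,0,0,1],
  [0,0,0,0,1],
])

```text
time_s: 9.65
tool_pos: [0.5131, -0.0933, 0.2232]
eef_rot: [-3.139, -0.082, 0.003]
force: [-0.5, -0.2, -0.4]
grip_width: 0.0325
gripper_force: 0.0
```

Run:
```python
from h import *
p=snap("wrist"); save(p,"w2.png"); o=find(p,"timer_center")
m=np.ones((480,640),bool); m[290:]=0; q=pts(p,m)
t=q[(q[:,2]>.017)&(q[:,2]<.03)&(abs(q[:,1])<.06)&(q[:,0]<.56)&(q[:,0]>.465)]
r=cv2.minAreaRect((t[:,:2]*1000).astype(np.float32));print(r,np.median(t[:,2]),len(t)); print(env.get_obs()["tool_pos"],env.get_obs()["grip_width"])
```

```text
timer_center 0.87 [158.7, 179.0, 92.9, 89.7] n 8144 min [ 0.482 -0.04   0.008] med [ 0.513 -0.008  0.02 ] max [0.543 0.025 0.026]
((509.8700256347656, -6.797733306884766), (68.197021484375, 61.7578010559082), 89.0345230102539) 0.020303613964983286 6592
[ 0.51338232 -0.09340125  0.22339441] 0.02430697705359471
```

View pics/w2.png

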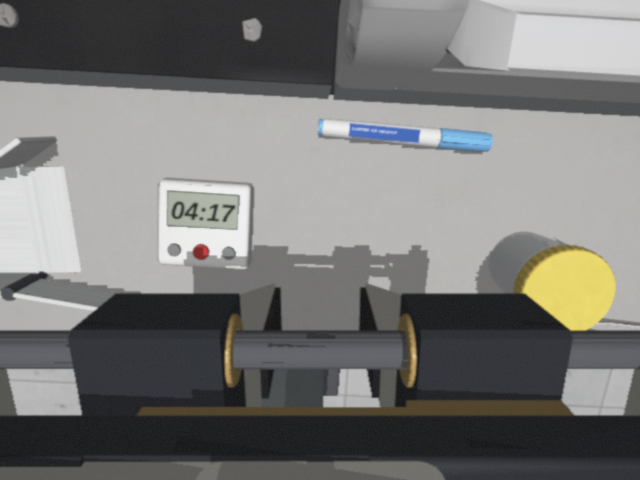

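The timer lies face up at (205, 223), aligned with the lane. The fingers still need to finish closing. Then I lower behind it and push.

>>> jog_arm([
  [2,0,30,0,1],
  [0,0,40,0,1],
  [0,0,40,0,1],
  [0,0,25,0,1],
  [0,0,12,0,1],
  [0,-15,0,0,1],
  [0,-12,0,0,1],
  [0,-12,0,0,1],
])

```text
time_s: 10.55
tool_pos: [0.515, -0.0536, 0.0787]
eef_rot: [-3.14, -0.081, -0.004]
force: [-0.2, -0.4, -0.1]
grip_width: 0.0004
gripper_force: 0.0
```

>>> jog_arm([
  [0,-12,0,0,1],
  [0,-12,0,0,1],
  [0,-12,0,0,1],
  [0,-12,0,0,1],
  [0,-12,0,0,1],
  [0,-12,0,0,1],
  [0,-12,0,0,1],
  [0,-12,0,0,1],
])

```text
time_s: 11.35
tool_pos: [0.5102, 0.0397, 0.0784]
eef_rot: [3.139, 0.076, 0.004]
force: [0.8, -3.6, 7.5]
grip_width: 0.0001
gripper_force: 4.0
```

Run:
```python
from h import *
p=snap("side"); find(p,"timer_center"); save(p,"s2.png")
p=snap("wrist"); find(p,"timer_center")
m=np.ones((480,640),bool); m[290:]=0; q=pts(p,m)
e=q[(q[:,2]>.043)&(q[:,2]<.055)&(q[:,0]<.57)]; print(len(e),np.percentile(e,[1,50,99],axis=0).round(3) if len(e) else "")
```

```text
timer_center 0.84 [286.1, 266.7, 30.6, 25.2] n 419 min [0.476 0.053 0.005] med [0.497 0.096 0.02 ] max [0.538 0.118 0.027]
timer_center 0.94 [129.1, 223.5, 175.1, 164.7] n 12446 min [0.482 0.052 0.006] med [0.528 0.092 0.018] max [0.539 0.117 0.024]
0
```

>>> jog_arm([
  [-1,-12,0,0,1],
  [0,-12,0,0,1],
  [0,-14,0,0,1],
  [0,-14,0,0,1],
  [0,-14,0,0,1],
  [0,-14,0,0,1],
  [0,-14,0,0,1],
  [0,-14,0,0,1],
])

```text
time_s: 12.35
tool_pos: [0.5046, 0.1467, 0.0789]
eef_rot: [3.137, 0.075, 0.005]
force: [0.7, -10.7, 17.3]
grip_width: 0.0003
gripper_force: 9.4
```

Run:
```python
from h import *
p=snap("side"); find(p,"timer_center")
p=snap("wrist"); find(p,"timer_center"); save(p,"w3.png")
m=np.ones((480,640),bool); q=pts(p,m)
for a,b in[(.034,.042),(.042,.055)]:
  e=q[(q[:,2]>a)&(q[:,2]<b)&(q[:,0]<.525)&(q[:,0]>.475)&(q[:,1]>.24)]; print(len(e),np.percentile(e,[1,50,99],axis=0).round(3) if len(e) else "")
```

```text
timer_center 0.67 [263.1, 297.1, 33.1, 23.4] n 425 min [0.472 0.162 0.008] med [0.492 0.206 0.022] max [0.532 0.226 0.029]
timer_center 0.58 [127.7, 224.8, 174.1, 156.8] n 12648 min [0.479 0.161 0.009] med [0.523 0.2   0.02 ] max [0.535 0.226 0.025]
0 
0
```

View pics/w3.png

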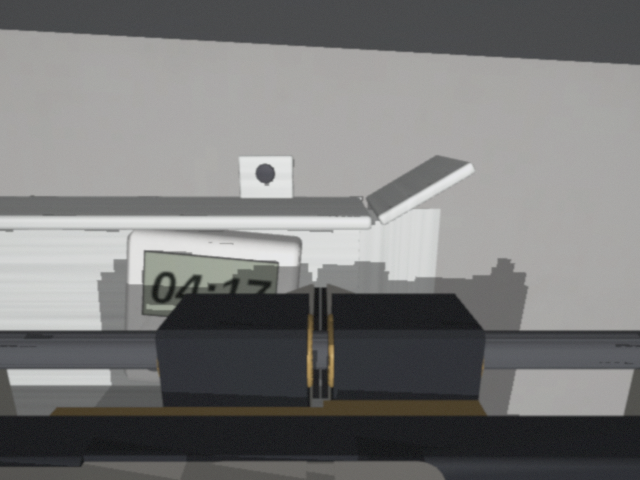

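The timer (cols 128–300) is inside the lane, slightly skewed, and the tool feels a wedge-like upward force. I'll back off, go 5 mm lower and continue.

>>> jog_arm([
  [0,8,0,0,1],
  [0,0,5,0,1],
  [0,-8,0,0,1],
  [0,-12,0,0,1],
  [0,-12,0,0,1],
  [0,-14,0,0,1],
  [0,-14,0,0,1],
  [0,-14,0,0,1],
])

```text
time_s: 13.35
tool_pos: [0.4992, 0.2157, 0.0723]
eef_rot: [-3.14, -0.08, -0.0]
force: [0.3, 0.1, -0.4]
grip_width: 0.0004
gripper_force: 0.2
```

Run:
```python
from h import *
p=snap("side"); find(p,"timer_center"); save(p,"s3.png")
p=snap("top"); find(p,"timer_center"); find(p,"kit_tray")
```

```text
timer_center 0.26 [307.3, 266.4, 20.2, 27.6] n 184 min [0.444 0.046 0.012] med [0.454 0.087 0.031] max [0.461 0.131 0.043]
timer_center 0.54 [216.4, 250.8, 21.9, 6.5] n 98 min [ 0.461  0.236 -0.003] med [0.466 0.268 0.021] max [0.474 0.297 0.077]
kit_tray 0.66 [196.4, 219.9, 81.9, 46.3] n 617 min [ 0.437  0.188 -0.007] med [0.463 0.321 0.022] max [0.535 0.356 0.05 ]
```

>>> jog_arm([
  [0,-12,0,0,1],
  [0,-12,0,0,1],
  [0,-8,0,0,1],
  [0,-4,0,0,1],
  [0,-3,0,0,1],
  [0,-2,0,0,1],
  [0,0,0,0,1],
  [0,0,0,0,1],
])

```text
time_s: 14.4
tool_pos: [0.4976, 0.2547, 0.0723]
eef_rot: [-3.141, -0.078, -0.0]
force: [0.2, -0.6, 1.8]
grip_width: 0.0006
gripper_force: 0.4
```

Run:
```python
from h import *
print(env.get_obs()["force"])
p=snap("side"); find(p,"timer_center"); save(p,"s4.png")
p=snap("wrist"); find(p,"timer_center"); save(p,"w4.png")
c=cv2.resize(cv2.imread("pics/s4.png")[230:390,200:370],(531,500)); w=cv2.imread("pics/w4.png")
cv2.imwrite("pics/v4.png",np.hstack([cv2.resize(c,(319,300)),cv2.resize(w,(400,300))]))
```

```text
[ 0.22960679 -0.60171003  1.75102284]
timer_center 0.67 [238.6, 324.5, 33.1, 26.5] n 308 min [0.464 0.275 0.016] med [0.483 0.325 0.023] max [0.522 0.339 0.045]
timer_center 0.73 [112.6, 229.8, 167.5, 167.1] n 12646 min [0.47  0.272 0.007] med [0.517 0.309 0.019] max [0.528 0.33  0.027]
```

View pics/v4.png

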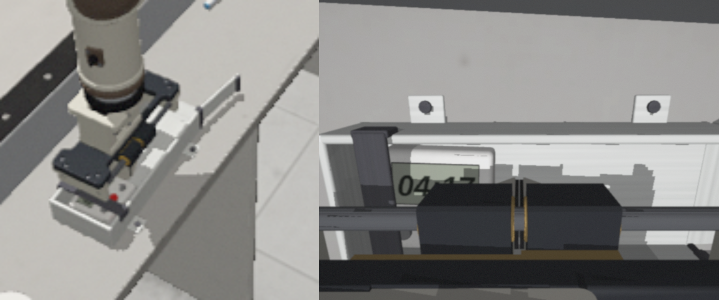

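The timer is under the strap with a small gap left to the end wall, so I push on gently.

>>> jog_arm([
  [0,-1,0,0,1],
  [0,-1,0,0,1],
  [0,-1,0,0,1],
  [0,-1,0,0,1],
  [0,-1,0,0,1],
  [0,-1,0,0,1],
  [0,0,0,0,1],
  [0,0,0,0,1],
])

```text
time_s: 15.4
tool_pos: [0.4971, 0.2611, 0.0722]
eef_rot: [-3.14, -0.079, -0.0]
force: [-0.4, 0.4, 0.8]
grip_width: 0.0001
gripper_force: 0.2
```

>>> jog_arm([
  [0,-1,0,0,1],
  [0,-1,0,0,1],
  [0,-1,0,0,1],
  [0,-1,0,0,1],
  [0,-1,0,0,1],
  [0,-1,0,0,1],
  [0,-1,0,0,1],
  [0,0,0,0,1],
])

```text
time_s: 16.2
tool_pos: [0.497, 0.2665, 0.0722]
eef_rot: [3.139, 0.077, -0.0]
force: [0.2, -4.6, 2.6]
grip_width: 0.0003
gripper_force: 2.8
```

>>> jog_arm([
  [0,-1,0,0,1],
  [0,-1,0,0,1],
  [0,0,0,0,1],
  [0,3,0,0,1],
  [0,3,0,0,1],
  [0,2,-20,0,1],
  [0,20,-50,0,1],
  [0,40,-50,0,1],
])

```text
time_s: 17.0
tool_pos: [0.4987, 0.2154, 0.179]
eef_rot: [-3.137, -0.087, 0.0]
force: [1.5, 0.4, -0.0]
grip_width: 0.0006
gripper_force: 0.0
```

Run:
```python
from h import *
o=env.get_obs();print(o["tool_pos"])
p=snap("wrist"); find(p,"timer_center"); find(p,"kit_tray"); save(p,"w5.png")
q=pts(p,np.ones((480,640),bool))
s=q[(q[:,2]>.036)&(q[:,2]<.05)&(q[:,0]<.52)&(q[:,0]>.48)&(q[:,1]>.24)];print(np.histogram(s[:,1],bins=np.arange(.3,.37,.004)))
```

```text
[0.49866349 0.21535454 0.17904139]
timer_center 0.72 [107.8, 190.1, 114.0, 102.3] n 8404 min [0.467 0.282 0.008] med [0.498 0.305 0.021] max [0.527 0.348 0.028]
kit_tray 0.91 [69.9, 142.7, 499.6, 187.8] n 49488 min [0.452 0.102 0.   ] med [0.509 0.219 0.002] max [0.559 0.353 0.045]
(array([  0,   0,   0,   0, 302, 473, 464, 478, 215,   0,   0,   0, 271,
       449,  26,   0,   0]), array([0.3  , 0.304, 0.308, 0.312, 0.316, 0.32 , 0.324, 0.328, 0.332,
       0.336, 0.34 , 0.344, 0.348, 0.352, 0.356, 0.36 , 0.364, 0.368]))
```

View pics/w5.png

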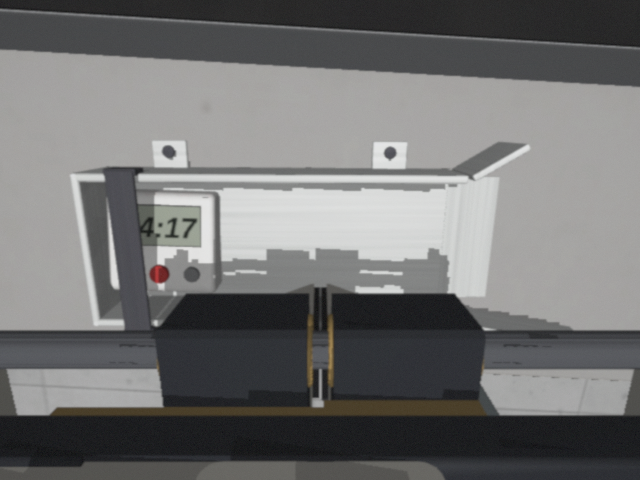

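The timer is at the end wall (rear edge 0.282, wall 0.350), face up under the strap. Next is the jar.

>>> jog_arm([
  [0,20,-40,0,-1],
  [0,45,-30,0,-1],
  [-5,45,0,0,-1],
  [-5,45,0,0,-1],
  [-5,45,0,0,-1],
  [-5,45,0,0,-1],
  [-5,45,0,0,-1],
  [-5,45,0,0,-1],
])

```text
time_s: 17.95
tool_pos: [0.4858, -0.1207, 0.2444]
eef_rot: [-3.139, -0.082, 0.001]
force: [1.0, -0.9, -1.2]
grip_width: 0.0601
gripper_force: 0.0
```

>>> jog_arm([
  [-5,45,0,0,-1],
  [0,45,0,0,-1],
  [0,25,0,0,-1],
  [0,15,0,0,-1],
  [0,0,0,0,-1],
  [0,0,0,0,-1],
  [0,0,0,0,-1],
  [0,0,0,0,-1],
])

```text
time_s: 18.75
tool_pos: [0.488, -0.2487, 0.2455]
eef_rot: [-3.14, -0.083, -0.0]
force: [0.5, -0.7, 0.2]
grip_width: 0.0918
gripper_force: 0.0
```

```bash
cat > lid.py <<'E'
from h import *
import sys
t,zl,zh=sys.argv[1],float(sys.argv[2]),float(sys.argv[3])
print(env.get_obs()["tool_pos"],env.get_obs()["grip_width"])
p=snap("wrist"); d=find(p,t); q=pts(p,d[0]["region"])
s=q[(q[:,2]>zl)&(q[:,2]<zh)]; print("z",np.median(s[:,2]),cv2.minEnclosingCircle((s[:,:2]*1000).astype(np.float32)))
E
python3 lid.py jar_center .06 .08
```

```text
[ 0.48803469 -0.24870488  0.24548969] 0.09182124523026669
jar_center 0.87 [282.7, 185.3, 89.7, 94.8] n 6242 min [ 0.465 -0.28   0.059] med [ 0.493 -0.254  0.069] max [ 0.519 -0.227  0.07 ]
z 0.06896534664009418 ((490.8787841796875, -253.87838745117188), 30.655052185058594)
```

>>> jog_arm([
  [3,5,20,0,-1],
  [0,0,40,0,-1],
  [0,0,40,0,-1],
  [0,0,24,0,-1],
  [0,0,10,0,-1],
  [0,0,0,0,0.5],
  [0,0,0,0,0.5],
  [0,0,0,0,0.5],
])

```text
time_s: 19.65
tool_pos: [0.4921, -0.256, 0.1131]
eef_rot: [3.139, 0.078, 0.004]
force: [0.1, 0.2, 0.3]
grip_width: 0.0723
gripper_force: 0.0
```

>>> jog_arm([
  [0,0,0,0,0.5],
  [0,0,0,0,0.5],
  [0,0,0,0,0.5],
  [0,0,-10,0,0.5],
  [0,-15,-15,0,0.5],
  [0,-25,0,0,0.5],
  [0,-30,0,0,0.5],
  [0,-30,0,0,0.5],
])

```text
time_s: 20.45
tool_pos: [0.4857, -0.1552, 0.1371]
eef_rot: [3.14, 0.076, 0.001]
force: [0.4, 0.3, -1.1]
grip_width: 0.0615
gripper_force: 30.0
```

>>> jog_arm([
  [6,-30,0,0,0.5],
  [6,-35,0,0,0.5],
  [6,-35,0,0,0.5],
  [6,-35,0,0,0.5],
  [6,-35,0,0,0.5],
  [2,-25,0,0,0.5],
  [0,0,12,0,0.5],
  [0,0,11,0,0.5],
])

```text
time_s: 21.25
tool_pos: [0.5083, 0.0409, 0.1134]
eef_rot: [3.14, 0.081, 0.001]
force: [-0.0, -0.5, -1.6]
grip_width: 0.0616
gripper_force: 30.0
```

```bash
python3 lid.py jar_center .06 .08
```

```text
[0.50825704 0.04086708 0.11340007] 0.06160150444478182
jar_center 0.8 [237.7, 229.1, 164.6, 179.6] n 16055 min [0.481 0.015 0.015] med [0.52  0.041 0.069] max [0.537 0.067 0.071]
z 0.06949724460678765 ((507.5991516113281, 40.66434860229492), 31.267982482910156)
```

>>> jog_arm([
  [0,-20,-2,0,0.5],
  [0,-22,0,0,0.5],
  [0,-22,0,0,0.5],
  [0,-22,0,0,0.5],
  [0,-22,0,0,0.5],
  [0,-22,0,0,0.5],
  [0,-22,0,0,0.5],
  [0,-22,0,0,0.5],
])

```text
time_s: 22.15
tool_pos: [0.4997, 0.2131, 0.1151]
eef_rot: [3.139, 0.074, -0.001]
force: [0.5, -1.1, -1.4]
grip_width: 0.061
gripper_force: 30.0
```

>>> jog_arm([
  [0,-10,0,0,0.5],
  [0,-8,0,0,0.5],
  [0,-5,0,0,0.5],
  [0,-4,0,0,0.5],
  [0,-3,0,0,0.5],
  [0,-2,0,0,0.5],
  [0,0,0,0,0.5],
  [0,0,0,0,0.5],
])

```text
time_s: 22.95
tool_pos: [0.4979, 0.2461, 0.1154]
eef_rot: [3.14, 0.078, -0.0]
force: [0.8, 0.2, -1.7]
grip_width: 0.0611
gripper_force: 30.0
```

>>> jog_arm([
  [0,-2,0,0,0.5],
  [0,-1,0,0,0.5],
  [0,-1,0,0,0.5],
  [0,-1,0,0,0.5],
  [0,-1,0,0,0.5],
  [0,-1,0,0,0.5],
  [0,-1,0,0,0.5],
  [0,0,0,0,0.5],
])

```text
time_s: 23.75
tool_pos: [0.4975, 0.2543, 0.1154]
eef_rot: [3.14, 0.078, 0.0]
force: [-0.4, -1.2, -0.6]
grip_width: 0.0615
gripper_force: 30.0
```

>>> jog_arm([
  [0,-1,0,0,0.5],
  [0,-1,0,0,0.5],
  [0,0,0,0,0.5],
  [0,0,0,0,0.5],
  [0,0,1,0,0.5],
  [0,0,1,0,0.5],
  [0,0,1,0,0.5],
  [0,0,0,0,0.5],
])

```text
time_s: 24.55
tool_pos: [0.4978, 0.2548, 0.1137]
eef_rot: [3.138, 0.076, 0.001]
force: [-3.1, -7.7, 13.4]
grip_width: 0.0617
gripper_force: 30.0
```

>>> jog_arm([
  [0,1,-1,0,-0.6],
  [0,0,0,0,-0.6],
  [0,0,0,0,-0.6],
  [0,0,-5,0,-0.6],
  [0,0,-20,0,-0.6],
  [0,0,-40,0,-0.6],
  [0,0,-40,0,-0.6],
  [0,10,-20,0,-0.6],
])

```text
time_s: 25.35
tool_pos: [0.4986, 0.2483, 0.2423]
eef_rot: [-3.137, -0.083, -0.007]
force: [0.4, 0.3, -0.5]
grip_width: 0.0736
gripper_force: 0.0
```

Run:
```python
from h import *
p=snap("wrist"); save(p,"w6.png"); q=None
for t,a,b in(("jar_center",.064,.08),("timer_center",.017,.03)):
    d=find(p,t)
    if d:
        q=pts(p,d[0]["region"]); s=q[(q[:,2]>a)&(q[:,2]<b)]; print(np.median(s[:,2]),cv2.minEnclosingCircle((s[:,:2]*1000).astype(np.float32)))
```

```text
jar_center 0.79 [266.7, 193.4, 92.1, 97.0] n 6720 min [0.47  0.227 0.019] med [0.499 0.254 0.071] max [0.525 0.281 0.072]
0.07097042579013343 ((496.6705322265625, 254.11065673828125), 30.916799545288086)
timer_center 0.92 [189.6, 180.8, 86.6, 84.7] n 4597 min [0.466 0.285 0.015] med [0.5   0.308 0.021] max [0.527 0.348 0.028]
0.021704176962497213 ((495.7558288574219, 316.2744140625), 43.928443908691406)
```

View pics/w6.png

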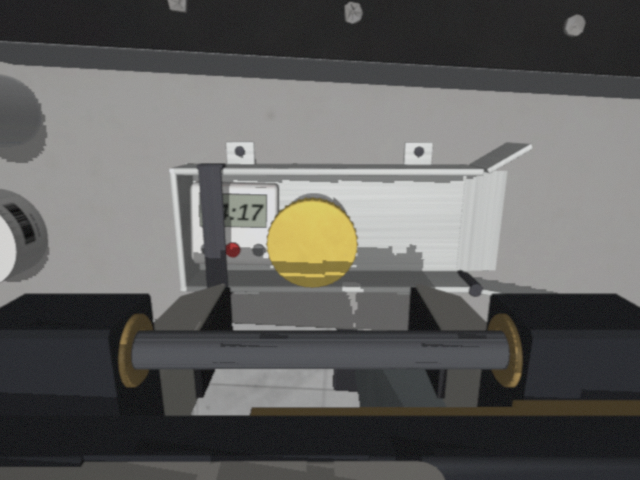

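The jar at (312, 243) stands upright against the timer. Now the bottle.

>>> jog_arm([
  [0,40,-30,0,-1],
  [-1,45,0,0,-1],
  [-1,45,0,0,-1],
  [-1,45,0,0,-1],
  [-1,45,0,0,-1],
  [-1,45,0,0,-1],
  [-1,45,0,0,-1],
  [-1,45,0,0,-1],
])

```text
time_s: 26.3
tool_pos: [0.5077, -0.1107, 0.267]
eef_rot: [-3.14, -0.079, 0.003]
force: [0.8, 0.1, 0.8]
grip_width: 0.0914
gripper_force: 0.0
```

>>> jog_arm([
  [-1,45,0,0,-1],
  [-1,45,0,0,-1],
  [-1,45,0,0,-1],
  [-1,45,0,0,-1],
  [-1,45,0,0,-1],
  [-1,45,0,0,-1],
  [0,35,0,0,-1],
  [0,0,0,0,-1],
])

```text
time_s: 27.1
tool_pos: [0.515, -0.4207, 0.2658]
eef_rot: [3.139, 0.066, -0.005]
force: [-1.2, 0.6, 0.3]
grip_width: 0.0916
gripper_force: 0.0
```

Run:
```python
from h import *
print(env.get_obs()["tool_pos"])
p=snap("wrist"); save(p,"w7.png"); d=find(p,"bottle_center"); q=pts(p,d[0]["region"])
for a,b in((.12,.145),(.07,.09),(.09,.1),(.1,.11),(.11,.12)):
    s=q[(q[:,2]>a)&(q[:,2]<b)]
    if len(s)>10: print(a,b,len(s),np.median(s[:,2]),cv2.minEnclosingCircle((s[:,:2]*1000).astype(np.float32)))
```

```text
[ 0.51501427 -0.42066061  0.26579427]
bottle_center 0.8 [293.0, 167.0, 108.1, 116.8] n 9646 min [ 0.496 -0.468  0.021] med [ 0.531 -0.435  0.105] max [ 0.555 -0.406  0.137]
0.12 0.145 3460 0.13608208910933578 ((519.8077392578125, -437.96331787109375), 19.22289276123047)
0.07 0.09 447 0.08557901998659212 ((519.9947509765625, -437.7274169921875), 35.88604736328125)
0.09 0.1 2087 0.0970495555122109 ((520.0640869140625, -437.80584716796875), 35.4155387878418)
0.1 0.11 2582 0.10429985549933862 ((520.4304809570312, -437.2122802734375), 30.96688461303711)
0.11 0.12 385 0.11146120775645546 ((522.3439331054688, -437.77020263671875), 20.459503173828125)
```

View pics/w7.png

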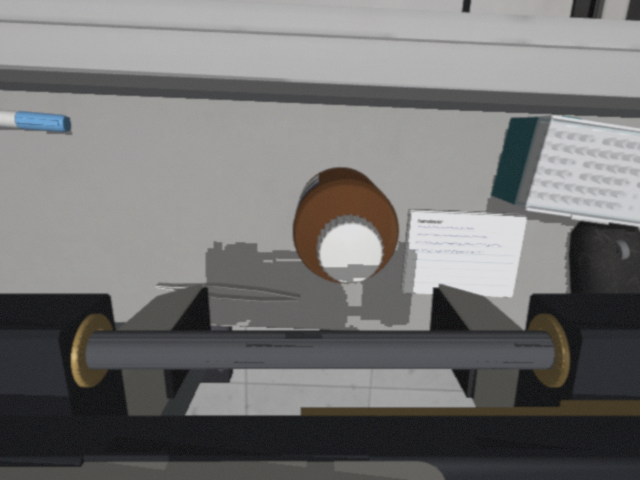

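The bottle is at (345, 225), cap top 0.136, centre (0.520, −0.438), with its body straight up to about 0.09. I line up first.

>>> jog_arm([
  [5,17,20,0,-1],
  [0,0,30,0,-1],
  [0,0,0,0,-1],
  [0,0,0,0,-1],
  [0,0,0,0,-1],
  [0,0,0,0,-1],
  [0,0,0,0,-1],
  [0,0,0,0,-1],
])

```text
time_s: 28.0
tool_pos: [0.5239, -0.4313, 0.2194]
eef_rot: [3.14, 0.078, 0.002]
force: [0.2, 0.3, -0.1]
grip_width: 0.0922
gripper_force: 0.0
```

>>> jog_arm([
  [-4,7,20,0,-1],
  [0,0,30,0,-1],
  [0,0,20,0,-1],
  [0,0,7,0,0.3],
  [0,0,0,0,0.3],
  [0,0,0,0,0.3],
  [0,0,0,0,0.3],
  [0,0,0,0,0.3],
])

```text
time_s: 28.8
tool_pos: [0.5204, -0.4387, 0.1426]
eef_rot: [3.14, 0.078, 0.002]
force: [-0.8, 0.4, 0.9]
grip_width: 0.0713
gripper_force: 29.9
```

>>> jog_arm([
  [0,0,0,0,0.3],
  [0,0,-5,0,0.3],
  [0,0,-10,0,0.3],
  [0,-10,-5,0,0.3],
  [0,-20,0,0,0.3],
  [0,-25,0,0,0.3],
  [0,-25,0,0,0.3],
  [0,-25,0,0,0.3],
])

```text
time_s: 29.6
tool_pos: [0.5147, -0.3317, 0.162]
eef_rot: [-3.141, -0.079, -0.001]
force: [0.1, -0.5, -2.2]
grip_width: 0.0716
gripper_force: 29.9
```

>>> jog_arm([
  [1,-30,0,0,0.3],
  [1,-35,0,0,0.3],
  [1,-35,0,0,0.3],
  [1,-35,0,0,0.3],
  [1,-35,0,0,0.3],
  [1,-35,0,0,0.3],
  [1,-35,0,0,0.3],
  [1,-35,0,0,0.3],
])

```text
time_s: 30.4
tool_pos: [0.5088, -0.0564, 0.1622]
eef_rot: [3.14, 0.079, 0.002]
force: [0.1, -0.3, -2.7]
grip_width: 0.072
gripper_force: 29.9
```

>>> jog_arm([
  [2,-35,0,0,0.3],
  [2,-30,0,0,0.3],
  [0,-20,0,0,0.3],
  [0,-10,0,0,0.3],
  [0,0,8,0,0.3],
  [0,0,8,0,0.3],
  [0,0,3,0,0.3],
  [0,0,0,0,0.3],
])

```text
time_s: 31.2
tool_pos: [0.508, 0.0354, 0.1422]
eef_rot: [3.14, 0.075, -0.002]
force: [-2.7, 2.3, 3.0]
grip_width: 0.0719
gripper_force: 30.0
```

Run:
```python
from h import *
print(env.get_obs()["tool_pos"],env.get_obs()["force"])
for n in("side","top"): find(snap(n),"bottle_center")
```

```text
[0.50799437 0.0353734  0.14223792] [-2.70758171  2.31634094  3.01367759]
bottle_center 0.57 [297.6, 233.4, 24.5, 42.9] n 719 min [0.472 0.018 0.006] med [0.487 0.059 0.061] max [0.526 0.074 0.136]
bottle_center 0.35 [469.7, 236.3, 36.0, 24.3] n 781 min [ 0.447 -0.596 -0.002] med [ 0.483 -0.547  0.009] max [ 0.52  -0.498  0.018]
```

>>> jog_arm([
  [0,-5,-3,0,0.3],
  [0,-17,0,0,0.3],
  [0,-17,0,0,0.3],
  [0,-17,0,0,0.3],
  [0,-17,0,0,0.3],
  [0,-17,0,0,0.3],
  [0,-17,0,0,0.3],
  [0,-13,0,0,0.3],
])

```text
time_s: 32.2
tool_pos: [0.5023, 0.1578, 0.1453]
eef_rot: [-3.14, -0.079, -0.0]
force: [0.7, -0.7, -1.7]
grip_width: 0.0714
gripper_force: 30.0
```

>>> jog_arm([
  [0,-8,0,0,0.3],
  [0,-6,0,0,0.3],
  [0,-4,0,0,0.3],
  [0,-3,0,0,0.3],
  [0,-3,0,0,0.3],
  [0,-2,0,0,0.3],
  [0,-1,0,0,0.3],
  [0,0,0,0,0.3],
])

```text
time_s: 33.0
tool_pos: [0.501, 0.1835, 0.1454]
eef_rot: [3.141, 0.078, 0.0]
force: [-0.8, 0.4, -2.6]
grip_width: 0.0717
gripper_force: 30.0
```

>>> jog_arm([
  [0,-1,0,0,0.3],
  [0,-1,0,0,0.3],
  [0,-1,0,0,0.3],
  [0,-1,0,0,0.3],
  [0,0,1,0,0.3],
  [0,0,0,0,0.3],
  [0,0,0,0,0.3],
  [0,0,0,0,0.3],
])

```text
time_s: 33.8
tool_pos: [0.5007, 0.1874, 0.1444]
eef_rot: [3.141, 0.078, -0.0]
force: [0.0, -0.0, -2.1]
grip_width: 0.0716
gripper_force: 30.0
```

>>> jog_arm([
  [0,-1,0,0,0.3],
  [0,-1,0,0,0.3],
  [0,0,1,0,0.3],
  [0,0,1,0,0.3],
  [0,0,0,0,0.3],
  [0,0,0,0,0.3],
  [0,0,0,0,0.3],
  [0,0,0,0,0.3],
])

```text
time_s: 34.6
tool_pos: [0.501, 0.1891, 0.1441]
eef_rot: [3.14, 0.078, 0.001]
force: [-5.6, -4.4, 14.2]
grip_width: 0.0721
gripper_force: 30.0
```

The bottle is seated on the floor against the jar. Release, lift out, then fix the gate geometry.

>>> jog_arm([
  [0,1,-1,0,-0.8],
  [0,0,0,0,-0.8],
  [0,0,0,0,-0.8],
  [0,0,-8,0,-0.8],
  [0,0,-30,0,-0.8],
  [0,0,-40,0,1],
  [0,20,-40,0,1],
  [0,40,0,0,1],
])

```text
time_s: 35.4
tool_pos: [0.5067, 0.1332, 0.2678]
eef_rot: [-3.135, -0.089, -0.018]
force: [1.4, -1.2, -0.3]
grip_width: 0.0632
gripper_force: 0.0
```

Run:
```python
from h import *
o=env.get_obs(); print(o["tool_pos"],o["qpos"].round(2) if hasattr(o["qpos"],"round") else o["qpos"])
p=snap("wrist"); save(p,"w8.png"); d=find(p,"bottle_center"); q=pts(p,d[0]["region"])
for a,b in((.12,.145),(.08,.1)):
    s=q[(q[:,2]>a)&(q[:,2]<b)]
    if len(s)>10: print(a,np.median(s[:,2]),cv2.minEnclosingCircle((s[:,:2]*1000).astype(np.float32)))
find(p,"jar_center")
d=find(p,"gate"); q=pts(p,d[0]["region"]); g=q[(q[:,2]>.036)&(q[:,2]<.046)]
if len(g)>20: print(np.polyfit(g[:,1],g[:,0],1),np.percentile(g,[1,99],axis=0))
```

```text
[0.50666833 0.13316893 0.2678041 ] [-0.02  0.29 -0.34  1.9   0.11  0.96 -1.92]
bottle_center 0.74 [188.3, 179.4, 107.9, 116.4] n 9871 min [0.478 0.154 0.022] med [0.513 0.18  0.106] max [0.535 0.217 0.139]
0.12 0.1380867302320299 ((500.11859130859375, 188.5685272216797), 19.333444595336914)
0.08 0.09618212937980022 ((500.70782470703125, 188.06341552734375), 35.723690032958984)
jar_center 0.76 [114.7, 190.8, 90.1, 89.1] n 5833 min [0.47  0.231 0.022] med [0.502 0.253 0.072] max [0.525 0.282 0.073]
gate 0.94 [317.5, 264.7, 84.0, 35.2] n 1315 min [ 0.451  0.066 -0.   ] med [0.457 0.101 0.032] max [0.464 0.132 0.042]
[0.14472118 0.44150646] [[0.45045612 0.06806    0.03622642]
 [0.46421104 0.13243858 0.04246434]]
```

View pics/w8.png

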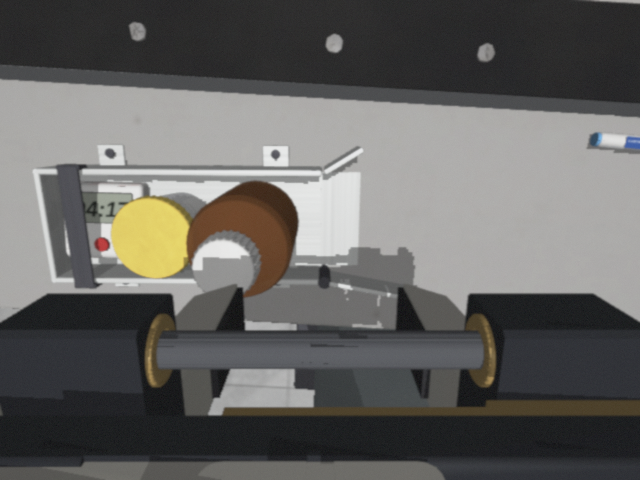

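Everything stands right: timer, jar at (152, 238), bottle at (240, 240), all upright. Now turn the tool, body along x, on the robot's side of the gate.

>>> jog_arm([
  [-30,25,0,0,1],
  [-35,25,0,0,1],
  [-35,25,0,0,1],
  [0,0,0,0.146,1],
  [0,0,0,0.146,1],
  [0,0,0,0.146,1],
  [0,0,0,0.146,1],
  [0,0,0,0.146,1],
])

```text
time_s: 36.4
tool_pos: [0.4073, 0.05, 0.2612]
eef_rot: [-2.959, 1.053, 0.001]
force: [-0.1, 0.0, 0.0]
grip_width: 0.0001
gripper_force: 0.0
```

>>> jog_arm([
  [0,0,0,0.146,1],
  [0,0,0,0.146,1],
  [0,0,0,0.146,1],
  [0,0,0,0.146,1],
  [0,0,0,0.146,1],
  [0,0,0,0.146,1],
  [0,0,0,0.146,1],
  [0,0,0,0.146,1],
])

```text
time_s: 37.2
tool_pos: [0.4032, 0.0465, 0.2451]
eef_rot: [2.544, -1.796, -0.062]
force: [-0.7, -1.0, -2.3]
grip_width: 0.0004
gripper_force: 0.0
```

Run:
```python
from h import *
o=env.get_obs(); print(o["tool_pos"],o["qpos"].round(2),o["grip_width"]); M=R.from_rotvec(o["eef_rot"]).as_matrix(); print(M.round(3))
H=np.array([.460,.130]); th=.0505
A=np.array([[np.cos(th),-np.sin(th)],[np.sin(th),np.cos(th)]])
P=[o["tool_pos"][:2]]
P.append(np.array([.405,.058]))
for phi,L in [(1.75,58),(1.6,56),(1.4,54),(1.2,52),(1.0,48),(.8,44),(.6,38),(.4,32),(.2,26),(.0,22),(-.05,22)]:
    d=A@[np.cos(phi),-np.sin(phi)]; n=A@[-np.sin(phi),-np.cos(phi)]
    s=15*abs(n@M[:2,1])+9.5*abs(n@M[:2,0])+2
    P.append(H+(L*d+s*n)/1000)
P=np.array(P); print(P.round(4)); print(((np.diff(P,axis=0))@M[:2,:2]*1000).round(1))
```

```text
[0.40322472 0.0465311  0.24508254] [-1.31  0.32  1.32  2.18 -0.38  0.96 -2.56] 0.0004197008433692917
[[ 0.335 -0.941 -0.048]
 [-0.942 -0.335  0.001]
 [-0.017  0.045 -0.999]]
[[0.4032 0.0465]
 [0.405  0.058 ]
 [0.4331 0.075 ]
 [0.442  0.0736]
 [0.4543 0.0734]
 [0.4651 0.0753]
 [0.4725 0.0799]
 [0.4788 0.0856]
 [0.4822 0.0934]
 [0.4836 0.1013]
 [0.4831 0.1089]
 [0.4827 0.1157]
 [0.4834 0.1175]]
[[-10.2  -5.5]
 [ -6.6 -32.1]
 [  4.3  -7.9]
 [  4.3 -11.5]
 [  1.8 -10.8]
 [ -1.9  -8.5]
 [ -3.3  -7.9]
 [ -6.2  -5.8]
 [ -7.   -4. ]
 [ -7.3  -2.1]
 [ -6.6  -2. ]
 [ -1.4  -1.2]]
```

The last joint reached its end that way, so I unwind and turn the other way.

>>> jog_arm([
  [0,0,0,-0.147,1],
  [0,0,0,-0.147,1],
  [0,0,0,-0.147,1],
  [0,0,0,-0.147,1],
  [0,0,0,-0.147,1],
  [0,0,0,-0.147,1],
  [0,0,0,-0.147,1],
  [0,0,0,-0.147,1],
])

```text
time_s: 38.0
tool_pos: [0.4033, 0.0462, 0.2445]
eef_rot: [3.138, -0.068, -0.078]
force: [-0.1, -1.1, 0.4]
grip_width: 0.0004
gripper_force: 0.0
```

>>> jog_arm([
  [0,0,0,-0.147,1],
  [0,0,0,-0.147,1],
  [0,0,0,-0.147,1],
  [0,0,0,-0.147,1],
  [0,0,0,-0.147,1],
  [0,0,0,-0.147,1],
  [0,0,0,-0.147,1],
  [0,0,0,-0.147,1],
])

```text
time_s: 38.8
tool_pos: [0.4033, 0.0462, 0.2445]
eef_rot: [-2.628, -1.671, 0.067]
force: [0.5, 0.1, 0.4]
grip_width: 0.0004
gripper_force: 0.0
```

```bash
cat > g.py <<'E'
from h import *
o=env.get_obs(); print(o["tool_pos"],o["qpos"].round(2)); M=R.from_rotvec(o["eef_rot"]).as_matrix(); print(M.round(3))
print("tool y angle",np.degrees(np.arctan2(M[1,1],M[0,1])))
H=np.array([.460,.130]); th=.0505
A=np.array([[np.cos(th),-np.sin(th)],[np.sin(th),np.cos(th)]])
P=[o["tool_pos"][:2],np.array([.410,.060])]
for phi,L in [(1.75,58),(1.6,56),(1.4,54),(1.2,52),(1.0,48),(.8,44),(.6,38),(.4,32),(.2,26),(.0,22),(-.05,22)]:
    d=A@[np.cos(phi),-np.sin(phi)]; n=A@[-np.sin(phi),-np.cos(phi)]
    s=15*abs(n@M[:2,1])+9.5*abs(n@M[:2,0])+2
    P.append(H+(L*d+s*n)/1000)
P=np.array(P); print(P.round(4)[-1]); print(((np.diff(P,axis=0))@M[:2,:2]*1000).round(1))
E
python3 g.py
```

```text
[0.40330908 0.0461607  0.24446068] [-0.92  0.15  0.81  2.18 -0.15  0.92 -0.46]
[[ 0.424  0.904 -0.05 ]
 [ 0.905 -0.424 -0.001]
 [-0.022 -0.045 -0.999]]
tool y angle -25.141673066715768
[0.4837 0.1144]
[[15.4  0.2]
 [23.5 15. ]
 [ 2.2  7.8]
 [ 4.2 10.3]
 [ 6.4  9.4]
 [ 9.5  6.2]
 [10.5  3.8]
 [11.1 -0.8]
 [ 7.3 -3.3]
 [ 2.6 -3.7]
 [ 2.3 -1.7]
 [ 1.   0.4]]
```

>>> jog_arm([
  [0,0,0,-0.147,1],
  [15,0,20,0,1],
  [0,0,40,0,1],
  [0,0,40,0,1],
  [0,0,35,0,1],
  [0,0,22,0,1],
  [0,0,0,0,1],
  [0,0,0,0,1],
])

```text
time_s: 39.6
tool_pos: [0.4, 0.0595, 0.0876]
eef_rot: [-2.503, -1.848, 0.065]
force: [0.2, -0.3, 0.0]
grip_width: 0.0003
gripper_force: 0.0
```

```bash
python3 g.py
```

```text
[0.400035   0.05951366 0.08760618] [-0.7   0.49  0.57  2.27 -0.52  0.56 -0.02]
[[ 0.294  0.954 -0.051]
 [ 0.956 -0.294 -0.001]
 [-0.016 -0.048 -0.999]]
tool y angle -17.145992354618365
[0.4836 0.1157]
[[ 3.4  9.4]
 [21.3 18.9]
 [ 1.1  7.7]
 [ 2.5 10.3]
 [ 4.7  9.9]
 [ 8.1  7.3]
 [ 9.4  5.3]
 [10.7  0.9]
 [10.  -1.8]
 [ 4.2 -3.6]
 [ 2.  -1.6]
 [ 0.8  0.5]]
```

>>> jog_arm([
  [3,12,0,0,1],
  [21,19,0,0,1],
  [1,8,0,0,1],
  [2,10,0,0,1],
  [5,10,0,0,1],
  [8,7,0,0,1],
  [9,5,0,0,1],
  [6,0,0,0,1],
])

```text
time_s: 40.4
tool_pos: [0.4852, 0.0913, 0.0835]
eef_rot: [-2.505, -1.848, 0.061]
force: [0.8, -0.3, -1.0]
grip_width: 0.0004
gripper_force: 0.1
```

Run:
```python
from h import *
print(env.get_obs()["tool_pos"],env.get_obs()["force"])
for n in("side","top","wrist"):
    p=snap(n);find(p,"gate"); 
    if n=="side": save(p,"s9.png");find(p,"bottle_center")
    if n=="wrist": save(p,"w9.png")
c=cv2.resize(cv2.imread("pics/s9.png")[200:370,210:380],(400,400)); w=cv2.resize(cv2.imread("pics/w9.png"),(400,300))
cv2.imwrite("pics/v9.png",np.hstack([c,np.vstack([w,np.zeros((100,400,3),np.uint8)])]))
```

```text
[0.48521029 0.09134097 0.08354069] [ 0.84771733 -0.26984355 -0.98398707]
gate 0.53 [297.4, 270.8, 8.4, 20.4] n 79 min [0.459 0.088 0.014] med [0.492 0.111 0.033] max [0.526 0.134 0.044]
bottle_center 0.61 [262.7, 267.3, 29.5, 47.1] n 967 min [0.466 0.172 0.02 ] med [0.485 0.206 0.097] max [0.526 0.225 0.139]
gate 0.53 [143.3, 212.9, 23.5, 19.6] n 321 min [0.544 0.467 0.006] med [0.562 0.485 0.064] max [0.59  0.515 0.095]
gate 0.82 [206.7, 219.9, 242.6, 76.4] n 6921 min [0.456 0.088 0.012] med [0.484 0.114 0.032] max [0.526 0.132 0.042]
```

View pics/v9.png

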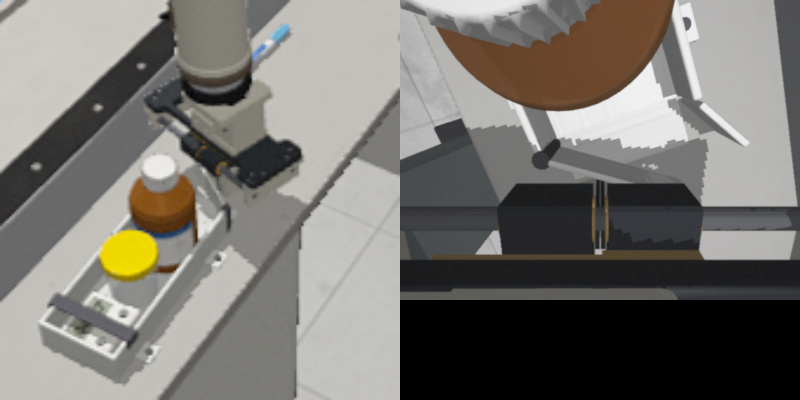

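The gate is about 0.55 rad from shut, with its free edge at (0.526, 0.088) and the bottle undisturbed. I finish the swing gently.

>>> jog_arm([
  [6,-2,0,0,1],
  [6,-2,0,0,1],
  [5,-1,0,0,1],
  [3,-1,0,0,1],
  [2,-1,0,0,1],
  [1,0,0,0,1],
  [0,0,0,0,1],
  [0,0,0,0,1],
])

```text
time_s: 41.55
tool_pos: [0.4849, 0.112, 0.0836]
eef_rot: [-2.509, -1.847, 0.064]
force: [1.8, -8.0, 0.9]
grip_width: 0.0003
gripper_force: 3.8
```

```bash
cat > gt.py <<'E'
from h import *
print(env.get_obs()["tool_pos"],env.get_obs()["force"])
for n in("side","wrist"):
    p=snap(n);d=find(p,"gate"); save(p,"gt_%s.png"%n)
    q=pts(p,d[0]["region"]); g=q[(q[:,2]>.034)&(q[:,2]<.046)]
    if len(g)>10: print("slope dy/dx",np.polyfit(g[:,0],g[:,1],1),"shut=.0505",g.min(0),g.max(0))
    d=find(p,"bottle_center")
E
python3 gt.py
```

```text
[0.48490936 0.112046   0.08358081] [ 1.764135   -7.97414962  0.92173074]
gate 0.66 [294.8, 281.0, 11.5, 12.7] n 101 min [0.456 0.126 0.014] med [0.481 0.131 0.033] max [0.499 0.135 0.042]
slope dy/dx [0.05307621 0.10550585] shut=.0505 [0.455236   0.12520388 0.03402847] [0.49717234 0.13576316 0.04261327]
bottle_center 0.57 [264.2, 263.5, 27.6, 50.6] n 1012 min [0.465 0.171 0.014] med [0.485 0.206 0.097] max [0.527 0.225 0.14 ]
gate 0.92 [247.1, 210.1, 238.3, 87.6] n 6494 min [0.463 0.127 0.013] med [0.517 0.132 0.036] max [0.545 0.134 0.042]
slope dy/dx [0.02199185 0.11985647] shut=.0505 [0.46131128 0.12576551 0.03400109] [0.54697943 0.13456037 0.04305195]
bottle_center 0.95 [0.0, 0.0, 463.1, 279.0] n 17539 min [0.492 0.156 0.094] med [0.522 0.173 0.103] max [0.533 0.193 0.11 ]
```

>>> jog_arm([
  [1,0,0,0,1],
  [1,0,0,0,1],
  [0,0,0,0,1],
  [0,0,0,0,1],
  [-4,0,0,0,1],
  [-15,0,0,0,1],
  [-30,0,0,0,1],
  [-30,0,-20,0,1],
])

```text
time_s: 42.65
tool_pos: [0.4601, 0.0407, 0.1032]
eef_rot: [-2.5, -1.849, 0.069]
force: [-0.0, -0.8, -0.3]
grip_width: 0.0006
gripper_force: 0.0
```

>>> jog_arm([
  [0,0,-40,0,1],
  [0,0,-40,0,1],
  [0,0,-40,0,1],
  [0,0,-30,0,1],
  [0,0,0,0,1],
  [0,0,0,0,1],
  [0,0,0,0,1],
  [0,0,0,0,1],
])

```text
time_s: 43.45
tool_pos: [0.4689, 0.0411, 0.2532]
eef_rot: [-2.504, -1.847, 0.067]
force: [-0.0, 0.5, 0.4]
grip_width: 0.0003
gripper_force: 0.0
```

```bash
python3 gt.py
python3 - <<'E'
from h import *
p=snap("top"); save(p,"t10.png")
for t in ["jar_center","timer_center","marker","small_bottle","note_pad"]: find(p,t)
s=cv2.resize(cv2.imread("pics/gt_side.png")[200:370,210:380],(360,360)); w=cv2.resize(cv2.imread("pics/gt_wrist.png"),(440,330)); w=np.vstack([w,np.zeros((30,440,3),np.uint8)])
cv2.imwrite("pics/v10.png",np.hstack([s,w]))
E
```

```text
[0.46887793 0.04108824 0.253165  ] [-0.00498842  0.45747613  0.37758236]
gate none
jar_center none
timer_center 0.84 [199.0, 233.4, 21.8, 21.4] n 280 min [0.462 0.285 0.01 ] med [0.489 0.311 0.022] max [0.522 0.351 0.034]
marker 0.46 [338.6, 213.8, 39.9, 8.8] n 143 min [ 0.575 -0.203 -0.001] med [ 0.581 -0.146  0.012] max [ 0.59  -0.092  0.023]
small_bottle 0.56 [144.6, 210.8, 21.5, 20.1] n 325 min [ 0.544  0.468 -0.003] med [0.563 0.486 0.063] max [0.601 0.525 0.094]
note_pad 0.84 [473.6, 235.2, 31.9, 25.5] n 721 min [ 0.449 -0.595 -0.002] med [ 0.484 -0.547  0.009] max [ 0.517 -0.499  0.019]Traceback (most recent call last):
  File "gt.py", line 5, in <module>
    q=pts(p,d[0]["region"]); g=q[(q[:,2]>.034)&(q[:,2]<.046)]
            ~^^^
IndexError: list index out of range
```

View pics/v10.png

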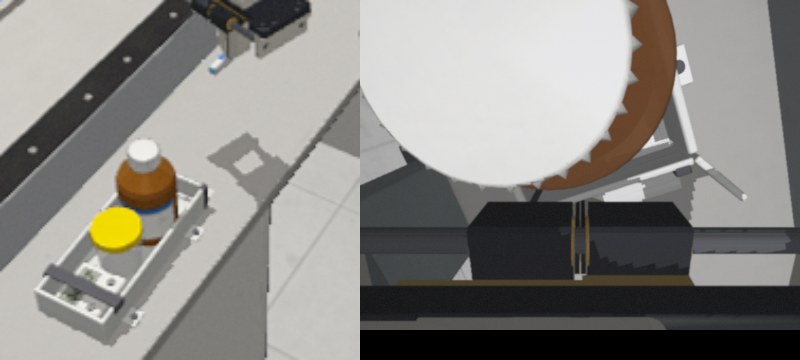

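The side view shows the timer, jar and bottle upright and in order, with the gate across the mouth at about (190, 180). I check its angle numerically (the wrist half is the earlier frame).

Run:
```python
from h import *
p=snap("wrist"); q=pts(p,np.ones((480,640),bool))
g=q[(q[:,2]>.037)&(q[:,2]<.045)&(q[:,1]<.145)&(q[:,1]>.09)&(q[:,0]>.468)&(q[:,0]<.536)]
print(len(g),np.polyfit(g[:,0],g[:,1],1) if len(g)>20 else "",g.min(0),g.max(0))
for x in np.arange(.47,.54,.01):
    s=g[abs(g[:,0]-x)<.005]; print(x.round(3),len(s),np.median(s[:,1]).round(4) if len(s) else "")
find(p,"gate")
```

```text
629 [0.04934192 0.10518361] [0.46802123 0.12636932 0.03707813] [0.5359124  0.13363208 0.04299946]
0.47 63 0.1284
0.48 90 0.1289
0.49 91 0.1294
0.5 91 0.1298
0.51 93 0.1304
0.52 95 0.1309
0.53 97 0.1313
0.54 9 0.1312
gate 0.56 [277.0, 60.8, 126.2, 59.0] n 1335 min [0.455 0.123 0.002] med [0.501 0.129 0.04 ] max [0.544 0.134 0.042]
```

The slope of 0.0493 matches the tray yaw of 0.0505, so the gate is fully shut. I hand in.

```bash
python3 -c "
from h import *
print(order.hand_in())"
```

```text
the job is handed in; nothing more can be done
None
```

The job is handed in at about 44 s of the 72 s allowed: the timer lies face up under the strap at the closed end, the jar and then the bottle stand upright behind it, and the gate measured fully shut. The marker, small bottle and note pad measured unmoved. I did not re-measure the forceps.

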